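Slide the brass test block off a bent stand rod and set it on the balance

ROBOT

A 7-joint arm with a two-finger parallel gripper is mounted at the origin on the work surface. World frame = base frame: x ahead of the robot, y to its left, z up, the work surface at z = 0. Lengths are in mm, angles in rad, forces in N, time in s.
With the tool pointing down it reaches from about 350 to 900 mm from the base axis. Payload 7.2 kg.
Tool frame: the origin (TCP) lies midway between the tips of the shut fingers; the grasp point (between the pads) lies 19 mm behind it; z points along the fingers, y is the direction in which the jaws open and shut (so a half turn about z gives the same grasp; the last joint's range is limited). The gripper opens to 88 mm and grips with 3 to 60 N. Pads are 20 mm wide; open, the fingers measure 115 mm over their backs; the gripper's body (75 mm by 178 mm) begins 61 mm behind the grasp point.
Start: joints at [-1.332, 0.411, -0.013, 1.596, 0.006, 1.134, -0.082], TCP at [188.766, 595.817, 184.353] pointing down, gripper open.
Joint ranges: [-2.95, 2.95], [-0.29, 1.99], [-1.47, 1.44], [0.14, 2.54], [-1.03, 4.17], [0.13, 1.85], [-2.86, 2.86]. Speed limits (rad/s): [2.39, 2.39, 3.01, 3.01, 3.14, 3.14, 3.14].

INTERFACE

Orientations are given as a unit quaternion [w, x, y, z].
In Python, from workcell import env, capture, calibration, job_done gives the robot as it stands.
- The arm moves only by the tool carry_out, never from a script. Its argument "series" is a list of rows, each a list of 7 numbers: the gripper command: -1 is shut, 1 is fully open, values between are in proportion, then the shift along the world's x, y, z in m, then the turn, a rotation vector about the world's x, y, z in degrees. In form: [[claw, dx, dy, dz, rx, ry, rz], ...]. A call has 1 to 12 rows; each row shifts and turns the pose as measured when the row begins; what a row does not reach is not made up. A row lasts 1/10 s, in which the tool goes at most 50 mm and 8.59 degrees, less where a joint would pass 70% of its speed; a pose out of reach is approached as far as the arm can. A call with a gripper value outside its range is refused whole. The fingers move at their own pace and stop on an object; the grip force is fixed at half the most. Time passes only in rows, so rows that do not move let the fingers close. It gives the time, the measured TCP pose, the force and the opening at its end, in the units of the state.
- env.observe(): the state, without advancing time (a new reading comes with each control period).
- capture(name): name is "scene" or "top" or "wrist"; returns the picture (420x560x3 uint8, blue, green, red); there is no depth.
- calibration(name): a dict with "fx", "fy", "cx", "cy" (pixels), "D" ([k1, k2, p1, p2, k3] as OpenCV has them; the pictures are not rectified), "xyz" and "orientation" of the camera in the world; the wrist camera has in their place "mount" (4x4, takes a point from camera to tool coordinates, whose origin is the TCP and whose axes are the flange's). Camera axes: x right, y down, z forward; pixel columns grow to the right and rows downward; lengths in mm; the calibration is good to about 2 mm. A picture is of the moment at which its call begins: read the wrist's pose just before it. calibration takes no time and is no camera call.
- job_done(): hands the job in, once; it reports no verdict.
The state is a dict: "time": time; "q": joint angles; "joint_velocities": joint speeds; "effort": joint torques, N m; "ee_pos": TCP position; "ee_rot": TCP orientation; "contact_force": force on the tool from outside, world axes, zero at the start; "torque": the same for the moment, N m; "width": finger opening in mm.
Only numpy, scipy, OpenCV 4.12 (cv2) and the standard library are available. Lean on these libraries where they do the work, as an engineer would, in place of code of your own. Each camera call takes 0.05 s, during which the arm holds its last target. There are 200 camera calls.

TASK

Slide the brass test block off the free end of the bent lab-stand rod and set it down gently on the round pan of the top-pan balance, ready to be weighed. Follow the rod's bend by feel: never strain the block hard against the rod, do not drop it or knock the stand, and leave the grey block and everything else where it is.

Things in the scene. Friction and masses are not known exactly. Their poses are not given: they have to be found in the camera images.
- stand: Lab stand fixed to the bench: grey base plate 210 x 130 x 14 mm, steel post (14 mm thick, 215 mm high) at its far end with a rigid dark clamp, from which a 12 mm steel rod is cantilevered. Origin on the bench below the rod; x runs from the rod's free end towards the post, z up. Post axis at x = +108 mm; clamp face, where the rod comes out, at x = +91 mm.
- rod_axis (a point): Point on the axis of the rod's straight level inner part, straight above the stand's origin, 170 mm above the bench; axes as the stand's. The rod runs along x: straight from the clamp to the bend at x = -35 mm, then to its round free end at about x = -118 mm. A block is clear of the rod when its centre is beyond x = -130 mm.
- rod_bend (a point): Point on the rod's axis where the bend is; axes as the stand's. Beyond it the rod runs straight on but 6 degrees off, up, down, left, right or between: the direction differs each time and is not measured. So the free end lies about 8 mm off the inner part's axis in an unknown direction: feel it by the force on the tool while sliding.
- brass_block: Brass block to take: 38 x 38 mm square, 22 mm long along its x, 17 mm bore through along x; 200 g +-20 %. Origin at its centre. Hangs on the rod's straight part at stand x = -10 to -20 mm, 2.6 mm below the rod axis (radial play 2.5 mm when centred), side flats facing the stand's +-y: pinch these from above. More than about 18 N against the rod counts as straining.
- grey_block: Aluminium block of the same shape and size, 100 g, hanging on the rod between the brass block and the clamp, 26 to 42 mm clear of the brass one. Origin at its centre. It stays on the rod where it is.
- balance: Top-pan balance fixed on the bench: white housing 270 x 190 mm, top at 60 mm, display and keys at its -x end. Origin on the bench below the pan's centre.
- pan_top (a point): Centre of the upper face of the balance's round steel pan, 120 mm diameter, 80 mm above the bench, facing up. The pan is sprung: it sinks about 1 mm per 2 N, at most 6 mm. More than about 15 N on it is too much.
- reagent: Bystander: amber bottle, 66 mm diameter, 150 mm high, origin under its centre.
- beaker: Bystander: glass beaker, 72 mm diameter, 90 mm high, origin under its centre.
- sample_jar: Bystander: clear jar, 50 mm diameter, 60 mm high, origin under its centre.
- dish: Bystander: white dish, 60 mm diameter, 22 mm high, origin under its centre.
- spatula: Bystander: steel spatula 160 mm long, lying flat.
- weight_box: Bystander: wooden box 110 x 70 x 35 mm, origin under its centre.
Mind the look-alikes: they are no part of the job. Several things have the shape of the brass_block; the one meant has the colours described above.

How it is judged (in metres and radians):
On the way:
1. the brass block is clear beyond the rod's free end, held up (x of brass_block in the frame of rod_axis below -0.13 m and height (world z) of brass_block above 0.14 m), for 0.1 s.
At the end, for the whole second after the job is handed in: The brass block rests on the balance's pan, its centre within 40 mm of the pan's centre, lying flat on any face, at rest and released; the grey block still hangs on the rod within 25 mm of where it was (horizontal distance between brass_block and pan_top below 0.04 m and z of brass_block in the frame of pan_top between 0.008 and 0.023 m and contact force between brass_block and balance above 0.5 N and linear speed of brass_block below 0.02 m/s and distance of grey_block from where it was at the start of the episode below 0.025 m); the robot touches nothing.
It fails at once if brass block strained against the rod or stand with more than 18 N (contact force between brass_block and stand above 18 N).
It fails at once if more than 15 N on the balance (contact force between anything else and balance above 15 N).
It fails at once if brass block dropped (its centre below 70 mm over the bench) (height (world z) of brass_block below 0.07 m).
It fails at once if robot pushes the stand or its rod with more than 18 N (contact force between any of the arm, the fingers and stand above 18 N).
It fails at once if the grey block moved more than 25 mm or another bystander more than 30 mm (distance of any of reagent, beaker, sample_jar, dish, spatula, weight_box from where it was at the start of the episode above 0.03 m or distance of grey_block from where it was at the start of the episode above 0.025 m).
It also fails if it takes over 67 s, if anything falls off the work surface, if the arm or the gripper's body presses on something with over 40 N, if the wrist force passes 120 N, or if a joint passes its speed limit or range.

## Working session

There is one attempt and no reset: what is moved stays moved. The work goes in short steps, Python scripts to look and compute and a tool call to move; the robot and the scene stay as the last step left them, time stands still between calls to the robot, and variables do not carry over. Pictures are saved under pics/ and viewed, about 8 in all and at most 12, crops included, and the job is handed in when it is done.

Besides the shell and the picture viewer there is one more tool, called after "Call:" by a JSON object that holds its "fn" and its "kwargs". carry_out: Moves the arm, as the interface text tells. Its arguments: {"type":"object","properties":{"series":{"type":"array"}},"required":["series"]}

```bash
mkdir -p pics; python3 - <<'E'
from workcell import env,capture,calibration
import cv2
s=env.observe();print(s)
for n in("scene","top"):
    cv2.imwrite(f"pics/{n}0.png",capture(n));print(n,calibration(n))
print(calibration("wrist"))
E
```

```text
{'time': 0.0, 'q': array([-1.33216122,  0.41183429, -0.0127024 ,  1.5970478 ,  0.0056265 ,
        1.13430159, -0.0821805 ]), 'joint_velocities': array([-0.00160763,  0.00017721,  0.00016841, -0.00037329,  0.0013037 ,
       -0.00031295, -0.00044139]), 'effort': array([-9.43077066e-04, -5.87946653e+01,  6.41303714e-01, -2.91081083e+01,
       -5.37729613e-02,  1.84408994e-02,  1.58688376e-04]), 'ee_pos': array([188.66506009, 595.24971697, 183.54852966]), 'ee_rot': array([-4.99979210e-05,  1.52793379e-01,  9.88257850e-01, -7.76101601e-04]), 'contact_force': array([-0.51398351,  0.36392747,  0.83923464]), 'torque': array([-0.00214499,  0.00738157,  0.07210767]), 'width': 87.98747844147664}
scene {'fx': 475.9209733075662, 'fy': 475.9209733075662, 'cx': 278.72101595616186, 'cy': 209.00345501822775, 'D': array([-0.02734928,  0.        ,  0.        ,  0.        ,  0.        ]), 'xyz': array([ 955.42094011, -680.52549087, 1061.71015983]), 'orientation': array([-0.33338476,  0.89733799,  0.27392172, -0.09276864])}
top {'fx': 437.81733932701786, 'fy': 437.81733932701786, 'cx': 277.7488991192613, 'cy': 213.2366209449895, 'D': array([-0.08100185,  0.        ,  0.        ,  0.        ,  0.        ]), 'xyz': array([ 304.42393705,   -3.79008642, 1177.2062321 ]), 'orientation': array([ 0.07086861, -0.67196388,  0.73293254, -0.07907006])}
{'fx': 341.38947383210945, 'fy': 341.38947383210945, 'cx': 276.7626928472331, 'cy': 205.422057319917, 'D': array([0.00690829, 0.        , 0.        , 0.        , 0.        ]), 'mount': array([[-8.38646049e-04, -9.51650934e-01, -3.07180398e-01,
         8.46719698e+01],
       [ 9.99999631e-01, -8.55346918e-04, -8.02591780e-05,
        -1.32667474e+00],
       [-1.86367085e-04, -3.07180352e-01,  9.51651300e-01,
        -2.01110007e+02],
       [ 0.00000000e+00,  0.00000000e+00,  0.00000000e+00,
         1.00000000e+00]])}
```

View pics/top0.png

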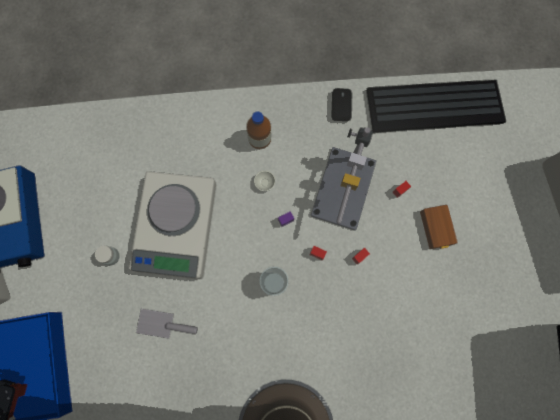

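View pics/scene0.png

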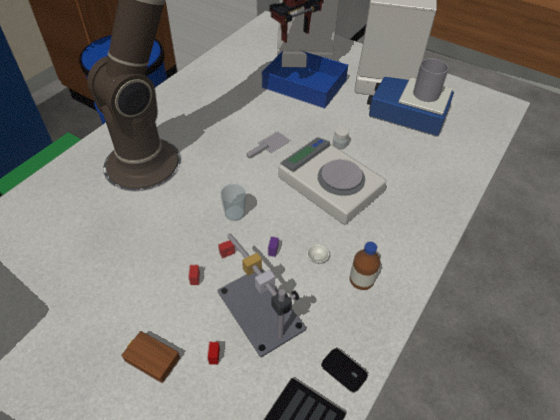

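The top view shows the brass block at (351,181) on the rod. The grey block is at (358,159), the clamp at (361,135), the free end near (342,222) and the pan at (173,209). Possible mix-ups with the brass block are the grey block (358,159), the red blocks (402,188), (318,253) and (361,256), the purple block (286,218) and the wooden box (439,226). I choose the yellow-brass block on the rod at (351,181) and will measure it and check it in a crop.

```bash
cat > h.py <<'E'
import cv2,numpy as np
from scipy.spatial.transform import Rotation as R
from workcell import env,capture,calibration
def ray(n,px,pose=None):
    c=calibration(n);K=np.array([[c['fx'],0,c['cx']],[0,c['fy'],c['cy']],[0,0,1.]])
    p=cv2.undistortPoints(np.array(px,float).reshape(-1,1,2),K,c['D']).reshape(-1,2)
    d=np.c_[p,np.ones(len(p))]
    if n=='wrist':
        M=c['mount'];Rt=R.from_quat(np.roll(pose['ee_rot'],-1)).as_matrix()
        return Rt@M[:3,3]+pose['ee_pos'],d@(Rt@M[:3,:3]).T
    return c['xyz'],d@R.from_quat(np.roll(c['orientation'],-1)).as_matrix().T
def onz(n,px,z,pose=None):
    o,d=ray(n,px,pose);return o+d*((z-o[2])/d[:,2])[:,None]
def cross(r1,r2):
    A=[];b=[]
    for o,d in(r1,r2):
        d=d[0]/np.linalg.norm(d[0]);P=np.eye(3)-np.outer(d,d);A.append(P);b.append(P@o)
    return np.linalg.lstsq(np.vstack(A),np.hstack(b),rcond=None)[0]
def mask(im,lo,hi,roi):
    m=cv2.inRange(cv2.cvtColor(im,cv2.COLOR_BGR2HSV),np.array(lo),np.array(hi));x0,y0,x1,y1=roi
    k=np.zeros_like(m);k[y0:y1,x0:x1]=m[y0:y1,x0:x1]
    cs=cv2.findContours(k,cv2.RETR_EXTERNAL,cv2.CHAIN_APPROX_NONE)[0]
    return max(cs,key=cv2.contourArea)
E
python3 - <<'E'
from h import *
t=cv2.imread('pics/top0.png');s=cv2.imread('pics/scene0.png')
ct=mask(t,(14,110,90),(32,255,255),(330,165,375,200));print(cv2.minAreaRect(ct),cv2.contourArea(ct))
cs=mask(s,(14,110,60),(32,255,255),(235,245,275,285));print(cv2.minAreaRect(cs),cv2.contourArea(cs))
print('brass2v',cross(ray('top',[cv2.minAreaRect(ct)[0]]),ray('scene',[cv2.minAreaRect(cs)[0]])))
c=cv2.boxPoints(cv2.minAreaRect(ct));print(onz('top',c,186.4).round(1))
print('rough brass,grey,clamp,end',onz('top',[[351,181],[358,159]],186).round(1),onz('top',[[342,222]],170).round(1),onz('top',[[361,137]],180).round(1))
# base plate corners
print('base',onz('top',[[332,148],[376,159],[356,230],[312,215]],14).round(1))
# pan: circle, grey inside white
g=cv2.cvtColor(t,cv2.COLOR_BGR2GRAY)
print(cv2.HoughCircles(g[170:250,130:220],cv2.HOUGH_GRADIENT,1,50,param1=80,param2=15,minRadius=18,maxRadius=32))
print('pan',onz('top',[[173,209]],80).round(1))
A=cv2.resize(t[120:245,290:400],None,fx=4,fy=4,interpolation=cv2.INTER_CUBIC)
B=cv2.resize(s[220:320,215:315],None,fx=3.6,fy=5,interpolation=cv2.INTER_CUBIC)
cv2.imwrite('pics/crop.png',np.hstack([A,cv2.resize(B,(360,500))]))
E
```

```text
((351.0000305175781, 179.49998474121094), (16.127614974975586, 9.17060375213623), 18.434947967529297) 126.5
((252.0000457763672, 263.5000305175781), (15.205260276794434, 19.230182647705078), 63.43495178222656) 202.5
brass2v [ 587.11389562 -207.34085199  172.81014566]
[[ 581.1 -182.2  186.4]
 [ 601.9 -191.6  186.4]
 [ 586.3 -226.3  186.4]
 [ 565.7 -216.7  186.4]]
rough brass,grey,clamp,end [[ 580.2 -203.8  186. ]
 [ 633.1 -227.4  186. ]] [[ 487.  -173.6  170. ]] [[ 690.6 -243.4  180. ]]
base [[ 728.7 -197.    14. ]
 [ 686.  -317.    14. ]
 [ 490.  -235.2   14. ]
 [ 541.6 -120.7   14. ]]
[[[41.5 40.5 25.4]]]
pan [[574.8 241.3  80. ]]
```

View pics/crop.png

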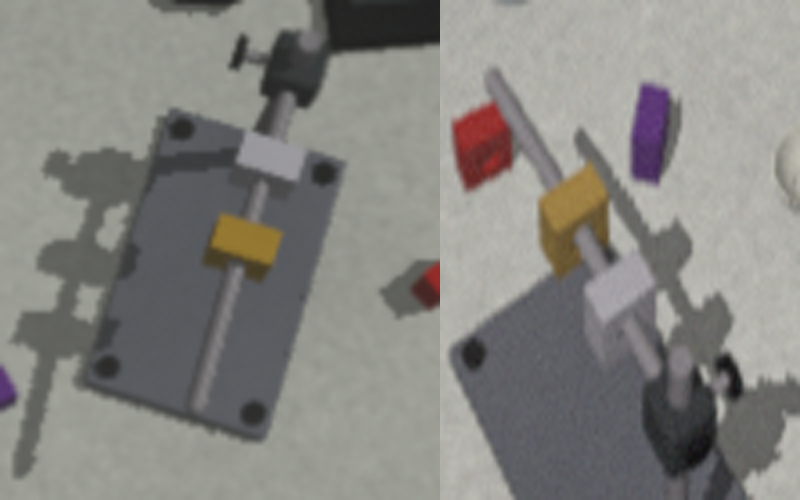

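The crop confirms it: the brass block is the outer one on the rod, with the grey one between it and the clamp. The rod bends mostly sideways, towards stand -y. I'll move above it for a close wrist view.

Call:
{"fn": "carry_out", "kwargs": {"series": [[1,0,0,0.05,0,0,0],[1,0,0,0.05,0,0,0],[1,0.02,-0.044,0,0,0,-2],[1,0.02,-0.044,0,0,0,-2],[1,0.02,-0.044,0,0,0,-1],[1,0.02,-0.044,0,0,0,0],[1,0.02,-0.044,0,0,0,0],[1,0.02,-0.044,0,0,0,0],[1,0.02,-0.044,0,0,0,0],[1,0.02,-0.044,0,0,0,0],[1,0.02,-0.044,0,0,0,0],[1,0.02,-0.044,0,0,0,0]]}}

```text
time: 1.3
ee_pos: [385.9, 142.9, 281.9]
ee_rot: [-0.002, 0.192, 0.981, -0.003]
contact_force: [0.4, -0.4, -0.1]
width: 87.4
```

Call:
{"fn": "carry_out", "kwargs": {"series": [[1,0.02,-0.044,0,0,0,0],[1,0.02,-0.044,0,0,0,0],[1,0.02,-0.044,0,0,0,0],[1,0.02,-0.044,0,0,0,0],[1,0.02,-0.044,0,0,0,0],[1,0.02,-0.044,0,0,0,0],[1,0.02,-0.044,0,0,0,0],[1,0,0,0,0,0,0]]}}

```text
time: 2.1
ee_pos: [527.2, -183.7, 281.8]
ee_rot: [-0.001, 0.194, 0.981, -0.003]
contact_force: [0.5, -0.6, -0.8]
width: 87.6
```

```bash
python3 - <<'E'
from h import *
s=env.observe();im=capture('wrist');cv2.imwrite('pics/w1.png',im);np.save('w1.npy',np.r_[s['ee_pos'],s['ee_rot']])
E
```

```text
(no output)
```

View pics/w1.png

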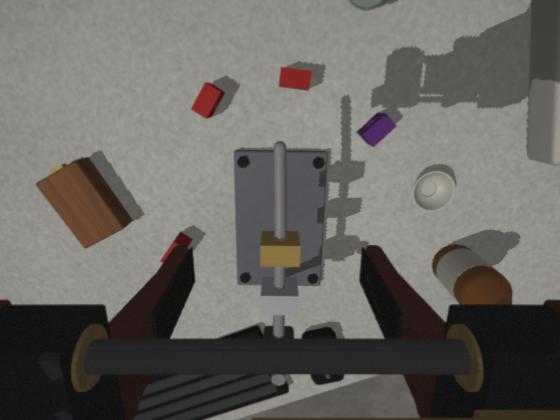

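The wrist view shows the rod tip at (280,146), brass at (280,249) and grey at (280,290). The rod looks laterally straight here, so the bend is mainly up or down. I'll triangulate the tip.

```bash
python3 - <<'E'
from h import *
w=cv2.imread('pics/w1.png');s=cv2.imread('pics/scene0.png')
g=cv2.cvtColor(w,cv2.COLOR_BGR2GRAY).astype(float)
for r in list(range(158,228,12))+[272,318,322]:
    d=np.diff(cv2.GaussianBlur(g,(1,5),0)[r,262:298]);i,j=d.argmax(),d.argmin();print('w row',r,262.5+i,262.5+j, 'mid',(525+i+j)/2)
print('wcol280',g[136:152,280].astype(int))
A=cv2.resize(w[130:335,225:335],None,fx=2.9,fy=2.9,interpolation=cv2.INTER_CUBIC)
B=cv2.resize(s[225:305,220:290],None,fx=6.8,fy=7.4,interpolation=cv2.INTER_CUBIC)
H=590;A=cv2.resize(A,(318,H));B=cv2.resize(B,(476,H));cv2.imwrite('pics/c2.png',np.hstack([A,B]))
E
```

```text
w row 158 273.5 282.5 mid 278.0
w row 170 273.5 284.5 mid 279.0
w row 182 273.5 284.5 mid 279.0
w row 194 274.5 284.5 mid 279.5
w row 206 274.5 284.5 mid 279.5
w row 218 274.5 284.5 mid 279.5
w row 272 273.5 284.5 mid 279.0
w row 318 284.5 272.5 mid 278.5
w row 322 284.5 272.5 mid 278.5
wcol280 [148 150 153 152 140  87  79  88  96 103 107 111 112 111 111 111]
```

View pics/c2.png

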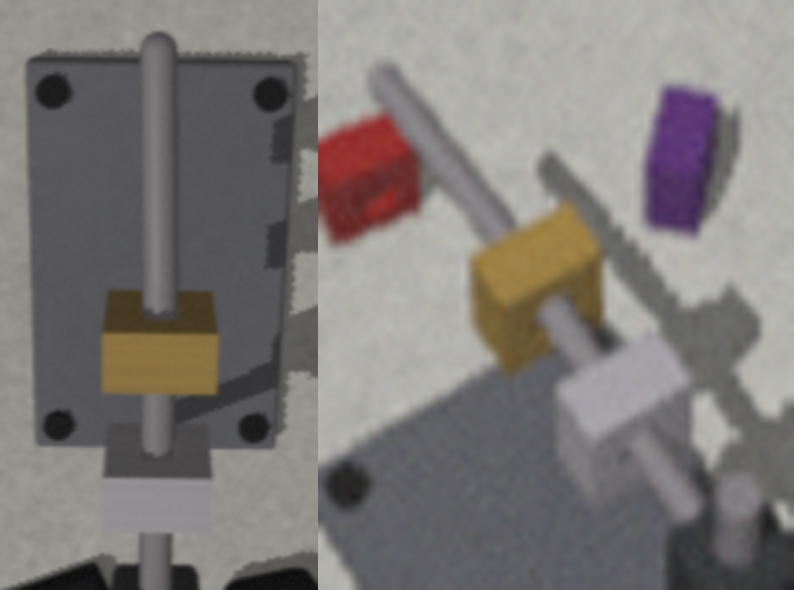

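```bash
python3 - <<'E'
from h import *
p=np.load('w1.npy');P=dict(ee_pos=p[:3],ee_rot=p[3:])
u=np.array([.925,-.381,0]);v=np.array([.381,.925,0])
def rep(n,x):print(n,x.round(1),'along',(x@u).round(1),'lat',(x@v).round(1))
# tip dome centre ~6 mm in from the end ; wrist (279.7,146), scene dome centre
for sc in([230.2,236.2],[229.4,235.2]):rep('tip',cross(ray('wrist',[[279.7,147]],P),ray('scene',[sc])))
# rod at brass inner face: entering brass (crop 158,312 wrist) not visible in scene; use heights via line: top faces
def sx(x,y):return [220+(x-318)/6.8,225+y/7.375]
def wx(x,y):return [225+x/2.891,130+y/2.878]
# top face corners brass: wrist (102,394),(218,394) far edge, (107,332),(217,332) near edge
ws=[wx(102,394),wx(218,394),wx(107,332),wx(217,332)]
ss=[sx(497,302),sx(602,247),sx(472,262),sx(570,205)]
B=np.array([cross(ray('wrist',[a],P),ray('scene',[b])) for a,b in zip(ws,ss)]);print(B.round(1));rep('brass top',B.mean(0))
print('onz',onz('wrist',ws,186.4,P).round(1));rep('b',onz('wrist',ws,186.4,P).mean(0))
wg=[wx(105,531),wx(211,531),wx(110,478),wx(211,478)];sg=[sx(578,440),sx(692,380),sx(556,395),sx(655,335)]
G=np.array([cross(ray('wrist',[a],P),ray('scene',[b])) for a,b in zip(wg,sg)]);rep('grey top',G.mean(0));rep('g',onz('wrist',wg,186.4,P).mean(0))
# free section just outside brass in scene, plane through the wrist camera col 279.7
rep('rod outer near brass',cross(ray('wrist',[[279.7,225]],P),ray('scene',[sx(495,222)])))
rep('clamp px z180',onz('wrist',[[278.5,326]],176,P)[0])
E
```

```text
tip [ 492.8 -167.7  160. ] along 519.7 lat 32.6
tip [ 491.8 -168.   163.7] along 518.9 lat 31.9
[[ 587.  -228.   188.7]
 [ 602.8 -192.3  187.1]
 [ 569.3 -218.5  183.3]
 [ 583.4 -184.2  183.7]]
brass top [ 585.6 -205.8  185.7] along 620.1 lat 32.8
onz [[ 588.4 -228.3  186.4]
 [ 603.1 -192.3  186.4]
 [ 568.1 -217.8  186.4]
 [ 581.8 -184.4  186.4]]
b [ 585.4 -205.7  186.4] along 619.8 lat 32.7
grey top [ 635.7 -227.8  185.2] along 674.8 lat 31.4
g [ 635.6 -226.9  186.4] along 674.4 lat 32.3
rod outer near brass [ 561.2 -196.3  171.1] along 593.9 lat 32.2
clamp px z180 [ 665.1 -240.7  176. ] along 706.9 lat 30.7
```

The bend is downward: the tip triangulates to z≈162 against the 170 axis, with lateral offset about 0. The brass top centre is (585.5,-205.7), yaw -22.4°. I'll move above it and check the centring from close by.

Call:
{"fn": "carry_out", "kwargs": {"series": [[1,0.029,-0.011,0,0,0,0],[1,0.029,-0.011,0,0,0,0],[1,0,0,-0.03,0,0,0],[1,0,0,-0.03,0,0,0],[1,0,0,0,0,0,0]]}}

```text
time: 2.65
ee_pos: [586.3, -197.1, 219.0]
ee_rot: [-0.003, 0.191, 0.982, 0.0]
contact_force: [0.1, 0.6, 0.6]
width: 88.0
```

```bash
python3 - <<'E'
from h import *
s=env.observe();im=capture('wrist');cv2.imwrite('pics/w2.png',im)
print(s['ee_pos'],s['ee_rot'],s['contact_force'])
c=mask(im,(14,100,110),(32,255,255),(180,100,380,419));print(cv2.boundingRect(c),cv2.minAreaRect(c))
b=cv2.boxPoints(cv2.minAreaRect(c));q=onz('wrist',b,186.4,s);m=q.mean(0);print(q.round(1),m)
T=R.from_quat(np.roll(s['ee_rot'],-1)).as_matrix();print('tool axes',T.T.round(3));print('off in tool',((m-s['ee_pos'])@T).round(1))
E
```

```text
[ 586.28464395 -197.10473224  219.0420175 ] [-2.82261019e-03  1.90933580e-01  9.81598862e-01  2.72422877e-04] [0.05862684 0.60660815 0.5544652 ]
(240, 206, 52, 29) ((265.5, 220.0), (28.0, 51.0), 90.0)
[[ 567.6 -219.6  186.4]
 [ 581.4 -185.5  186.4]
 [ 601.7 -193.4  186.4]
 [ 587.5 -228.4  186.4]] [ 584.5551888  -206.71975898  186.4       ]
tool axes [[-0.927  0.375  0.006]
 [ 0.375  0.927 -0.001]
 [-0.005  0.002 -1.   ]]
off in tool [-2.2 -9.5 32.6]
```

View pics/w2.png

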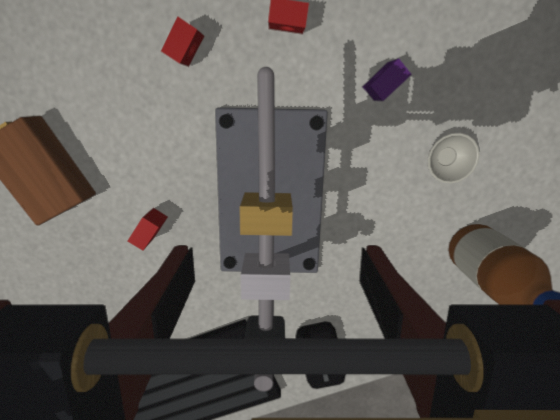

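The block's lit top face is at (266,220) and the finger midline is near column 277, so it is about 9 mm off in world y. Correct that, then descend.

Call:
{"fn": "carry_out", "kwargs": {"series": [[1,-0.0013,-0.0092,0,0,0,0],[1,0,0,0,0,0,0]]}}

```text
time: 2.9
ee_pos: [586.4, -206.4, 224.1]
ee_rot: [-0.0, 0.19, 0.982, 0.001]
contact_force: [0.5, -1.0, 0.2]
width: 88.1
```

```bash
cat > chk.py <<'E'
from h import *
s=env.observe();im=capture('wrist')
print(s['time'],s['ee_pos'].round(2),s['ee_rot'].round(4),s['contact_force'].round(2),s['torque'].round(2),s['width'])
c=mask(im,(14,100,110),(32,255,255),(180,100,380,419));z=s['ee_pos'][2]
m=onz('wrist',[cv2.minAreaRect(c)[0]],186.4,s)[0]
T=R.from_quat(np.roll(s['ee_rot'],-1)).as_matrix();print('brass top',m.round(1),'tool off',((m-s['ee_pos'])@T).round(1),cv2.boundingRect(c))
E
python3 chk.py
```

```text
2.9 [ 586.42 -206.4   224.11] [-3.000e-04  1.901e-01  9.818e-01  6.000e-04] [ 0.46 -1.    0.23] [-0.02  0.04 -0.04] 88.09405281972666
brass top [ 584.8 -206.7  186.4] tool off [ 1.4 -1.  37.7] (252, 199, 52, 29)
```

Call:
{"fn": "carry_out", "kwargs": {"series": [[1,-0.0015,-0.0002,-0.02,0,0,-0.4],[1,0,0,-0.02,0,0,0],[1,0,0,-0.02,0,0,0],[1,0,0,0,0,0,0],[1,0,0,0,0,0,0]]}}

```text
time: 3.45
ee_pos: [588.5, -206.7, 170.0]
ee_rot: [0.006, 0.193, 0.981, 0.002]
contact_force: [0.3, 0.7, 0.0]
width: 87.8
```

```bash
python3 chk.py
```

```text
3.45 [ 588.55 -206.69  170.04] [0.0055 0.1934 0.9811 0.0018] [0.28 0.72 0.05] [-0.06  0.03  0.02] 87.78897856600142
brass top [ 592.6 -210.1  186.4] tool off [ -5.2  -1.5 -16.3] (245, 250, 64, 8)
```

```bash
cat > err.py <<'E'
from h import *
import sys
# desired: yaw -22.4, pitch (deg, about -v) from argv
pit=float(sys.argv[1]) if len(sys.argv)>1 else 0
s=env.observe();a=np.radians((180-22.4)/2)
Rd=R.from_rotvec(np.radians(pit)*np.array([-.381,-.925,0]))*R.from_quat([np.cos(a),np.sin(a),0,0])
Rc=R.from_quat(np.roll(s['ee_rot'],-1))
print(s['time'],'pos',s['ee_pos'].round(2),'rotfix deg',(Rd*Rc.inv()).as_rotvec(degrees=True).round(2),'F',s['contact_force'].round(2),'M',s['torque'].round(2),'w',round(s['width'],2))
u=np.array([.9245,-.381,0]);v=np.array([.381,.9245,0]);print('along',round(s['ee_pos']@u,2),'lat',round(s['ee_pos']@v,2),'F along/lat/z',(s['contact_force']@np.c_[u,v,[0,0,1]]).round(2))
E
python3 err.py
```

```text
3.5 pos [ 588.53 -206.57  170.02] rotfix deg [-0.08  0.66 -0.11] F [-0.6   0.05 -0.32] M [-0.01 -0.04  0.04] w 87.94
along 622.8 lat 33.26 F along/lat/z [-0.57 -0.18 -0.32]
```

Call:
{"fn": "carry_out", "kwargs": {"series": [[1,-0.0037,0,0,0,0.66,0],[1,0,0,0,0,0,0]]}}

```text
time: 3.7
ee_pos: [585.6, -206.9, 172.4]
ee_rot: [0.001, 0.193, 0.981, 0.001]
contact_force: [0.3, 0.1, 1.0]
width: 87.8
```

```bash
python3 err.py
```

```text
3.7 pos [ 585.56 -206.92  172.35] rotfix deg [-0.06  0.11 -0.11] F [0.34 0.09 0.97] M [-0.   -0.01 -0.  ] w 87.77
along 620.19 lat 31.8 F along/lat/z [0.28 0.22 0.97]
```

Call:
{"fn": "carry_out", "kwargs": {"series": [[1,-0.0007,0.0002,-0.008,0,0.1,0],[1,0,0,-0.008,0,0,0],[1,0,0,0,0,0,0],[1,0,0,0,0,0,0]]}}

```text
time: 4.1
ee_pos: [585.3, -206.8, 155.9]
ee_rot: [0.001, 0.193, 0.981, 0.001]
contact_force: [-0.1, 0.1, 0.0]
width: 87.8
```

```bash
python3 err.py; python3 chk.py|tail -1
```

```text
4.1 pos [ 585.26 -206.78  155.87] rotfix deg [-0.05  0.08 -0.13] F [-0.14  0.07  0.01] M [-0.02  0.01  0.01] w 87.76
along 619.85 lat 31.82 F along/lat/z [-0.16  0.01  0.01]
brass top [ 595.3 -199.6  186.4] tool off [ -6.6  10.5 -30.5] (283, 261, 31, 13)
```

Call:
{"fn": "carry_out", "kwargs": {"series": [[0,0,0,0,0,0,0],[0,0,0,0,0,0,0],[0,0,0,0,0,0,0],[-0.05,0,0,0,0,0,0],[-0.09,0,0,0,0,0,0]]}}

```text
time: 4.65
ee_pos: [585.4, -206.9, 156.1]
ee_rot: [0.001, 0.193, 0.981, 0.001]
contact_force: [0.8, -0.1, 0.3]
width: 51.4
```

```bash
python3 err.py;
```

```text
4.65 pos [ 585.37 -206.88  156.13] rotfix deg [-0.04  0.09 -0.12] F [ 0.79 -0.07  0.3 ] M [0.05 0.02 0.01] w 51.4
along 619.99 lat 31.77 F along/lat/z [0.75 0.24 0.3 ]
```

Call:
{"fn": "carry_out", "kwargs": {"series": [[-0.07,0,0,0,0,0,0],[-0.09,0,0,0,0,0,0],[-0.1,0,0,0,0,0,0],[-0.11,0,0,0,0,0,0],[-0.12,0,0,0,0,0,0]]}}

```text
time: 5.15
ee_pos: [585.4, -206.8, 156.2]
ee_rot: [0.001, 0.193, 0.981, 0.001]
contact_force: [-0.2, -0.5, 0.3]
width: 38.6
```

```bash
python3 err.py; python3 - <<'E'
from h import *
w=capture('wrist');s=capture('scene')
A=cv2.resize(w[130:400,120:440],(640,540)); B=cv2.resize(s[210:310,210:310],(540,540),interpolation=cv2.INTER_CUBIC)
cv2.imwrite('pics/g1.png',cv2.resize(np.hstack([A,B]),(800,366)))
E
```

```text
5.15 pos [ 585.43 -206.85  156.23] rotfix deg [-0.05  0.1  -0.13] F [-0.19 -0.47  0.3 ] M [ 0.01  0.   -0.01] w 38.64
along 620.04 lat 31.82 F along/lat/z [ 0.  -0.5  0.3]
```

View pics/g1.png

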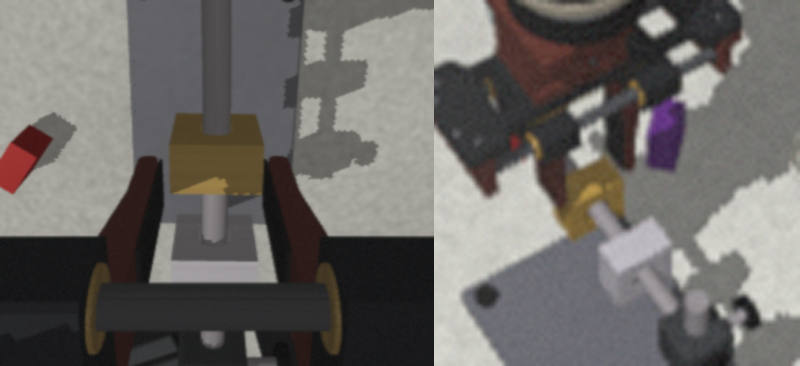

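The fingers straddle the brass block symmetrically, 38.6 mm apart, with grey well clear. Close now.

Call:
{"fn": "carry_out", "kwargs": {"series": [[-0.14,0,0,0,0,0,0],[-0.2,0,0,0,0,0,0],[-1,0,0,0,0,0,0],[-1,0,0,0,0,0,0]]}}

```text
time: 5.65
ee_pos: [585.4, -206.9, 156.2]
ee_rot: [0.001, 0.193, 0.981, 0.001]
contact_force: [-0.9, -0.1, -0.6]
width: 22.5
```

```bash
python3 err.py
```

```text
5.65 pos [ 585.41 -206.88  156.22] rotfix deg [-0.05  0.1  -0.12] F [-0.86 -0.14 -0.64] M [-0.05 -0.   -0.09] w 22.45
along 620.03 lat 31.78 F along/lat/z [-0.74 -0.46 -0.64]
```

The width is 22 mm, less than the 38 mm block, so the fingers missed it. Look before anything else.

```bash
python3 - <<'E'
from h import *
s=env.observe();w=capture('wrist');sc=capture('scene');t=capture('top');print(s['width'])
cv2.imwrite('pics/w3.png',w);cv2.imwrite('pics/s3.png',sc)
c=calibration('wrist');M=np.linalg.inv(c['mount']);K=np.array([[c['fx'],0,c['cx']],[0,c['fy'],c['cy']],[0,0,1]])
for p in([0,0,0],[0,0,-19],[0,19,0],[0,-19,0]):
    q=K@(M@np.r_[p,1])[:3];print(p,(q/q[2])[:2].round(1))
A=cv2.resize(w[130:400,120:440],(475,400)); B=cv2.resize(sc[210:310,210:310],(400,400),interpolation=cv2.INTER_CUBIC)
cv2.imwrite('pics/g2.png',cv2.resize(np.hstack([A,B]),(800,366)))
E
```

```text
22.45007059504591
[0, 0, 0] [278.9 234.8]
[0, 0, -19] [279.  247.5]
[0, 19, 0] [308.7 234.8]
[0, -19, 0] [249.  234.8]
```

View pics/g2.png

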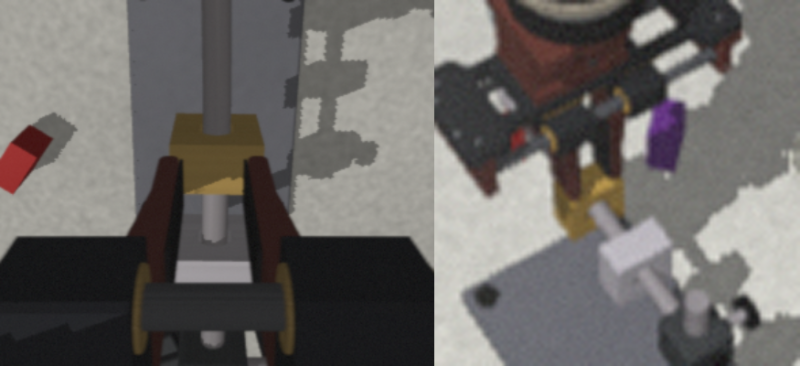

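Fingers occlude the block's top in both views. Back-projecting the tip corner (row 247, gap 74 px at 38.6 mm) puts the tips about 38 mm behind the reported TCP. They are therefore closing above the block's top face, with no contact force. I'll open, go lower and re-measure.

Call:
{"fn": "carry_out", "kwargs": {"series": [[1,0,0,0,0,0,0],[1,0,0,0,0,0,0],[1,0,0,0,0,0,0],[1,0,0,0,0,0,0],[1,0,0,0,0,0,0],[1,0,0,0,0,0,0]]}}

```text
time: 6.4
ee_pos: [585.4, -206.8, 156.2]
ee_rot: [0.001, 0.193, 0.981, 0.001]
contact_force: [-0.3, 0.6, 0.0]
width: 55.1
```

Call:
{"fn": "carry_out", "kwargs": {"series": [[1,0,0,-0.008,0,0,0],[1,0,0,-0.008,0,0,0],[1,0,0,-0.008,0,0,0],[1,0,0,-0.006,0,0,0],[0.3,0,0,0,0,0,0],[0.2,0,0,0,0,0,0],[0.2,0,0,0,0,0,0]]}}

```text
time: 7.1
ee_pos: [584.7, -206.6, 122.4]
ee_rot: [-0.0, 0.193, 0.981, 0.001]
contact_force: [-0.3, -1.1, -0.6]
width: 67.1
```

```bash
python3 err.py; python3 - <<'E'
from h import *
w=capture('wrist');sc=capture('scene');cv2.imwrite('pics/w4.png',w);cv2.imwrite('pics/s4.png',sc)
A=cv2.resize(w[130:400,120:440],(475,400)); B=cv2.resize(sc[220:300,215:295],(400,400),interpolation=cv2.INTER_CUBIC)
cv2.imwrite('pics/g3.png',cv2.resize(np.hstack([A,B]),(800,366)))
E
```

```text
7.1 pos [ 584.73 -206.64  122.43] rotfix deg [-0.06 -0.   -0.12] F [-0.34 -1.09 -0.56] M [ 0.1  -0.01  0.  ] w 67.12
along 619.32 lat 31.74 F along/lat/z [ 0.1  -1.14 -0.56]
```

View pics/g3.png

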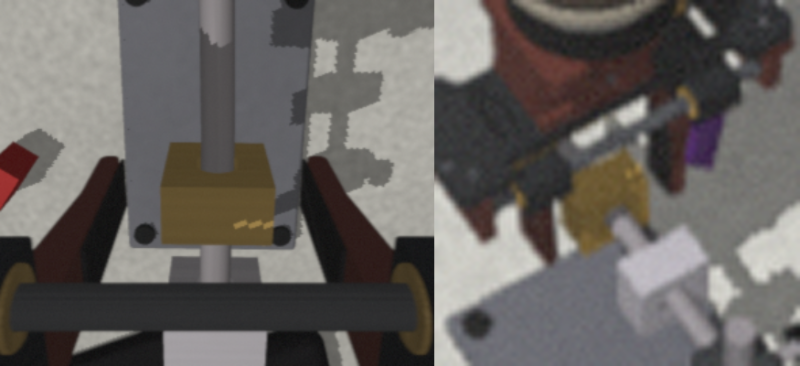

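Now the fingers straddle the block on both sides, reaching about to mid-height, with the gripper bar clear above. Close.

Call:
{"fn": "carry_out", "kwargs": {"series": [[0,0,0,0,0,0,0],[0,0,0,0,0,0,0],[-0.05,0,0,0,0,0,0],[-0.08,0,0,0,0,0,0],[-0.11,0,0,0,0,0,0],[-0.13,0,0,0,0,0,0]]}}

```text
time: 7.8
ee_pos: [585.5, -206.0, 123.4]
ee_rot: [0.001, 0.193, 0.981, 0.001]
contact_force: [1.5, 0.0, 0.3]
width: 38.1
```

Call:
{"fn": "carry_out", "kwargs": {"series": [[-0.15,0,0,0,0,0,0],[-0.2,0,0,0,0,0,0],[-0.3,0,0,0,0,0,0],[-0.5,0,0,0,0,0,0]]}}

```text
time: 8.2
ee_pos: [585.5, -206.0, 123.4]
ee_rot: [0.001, 0.193, 0.981, 0.001]
contact_force: [-1.0, 0.0, -0.1]
width: 37.8
```

```bash
python3 err.py
```

```text
8.2 pos [ 585.54 -205.97  123.43] rotfix deg [-0.1   0.11 -0.16] F [-1.01  0.04 -0.07] M [ 0.12 -0.   -0.06] w 37.81
along 619.8 lat 32.67 F along/lat/z [-0.95 -0.34 -0.07]
```

Gripped at 37.8 mm. Lift about 2.5 mm to centre the bore on the rod.

Call:
{"fn": "carry_out", "kwargs": {"series": [[-1,0,0,0.001,0,0,0],[-1,0,0,0.001,0,0,0],[-1,0,0,0.0008,0,0,0],[-1,0,0,0,0,0,0]]}}

```text
time: 8.6
ee_pos: [584.7, -206.3, 125.7]
ee_rot: [-0.0, 0.193, 0.981, 0.001]
contact_force: [-0.8, -0.6, -2.1]
width: 38.0
```

```bash
python3 err.py
```

```text
8.6 pos [ 584.67 -206.34  125.7 ] rotfix deg [-0.08  0.01 -0.13] F [-0.76 -0.6  -2.15] M [-0.05 -0.02  0.06] w 37.96
along 619.14 lat 32.0 F along/lat/z [-0.47 -0.85 -2.15]
```

Call:
{"fn": "carry_out", "kwargs": {"series": [[-1,-0.0037,0.0019,0,0,0,0],[-1,-0.0037,0.0016,0,0,0,0],[-1,-0.0037,0.0015,0,0,0,0],[-1,0,0,0,0,0,0]]}}

```text
time: 9.0
ee_pos: [572.0, -201.0, 125.4]
ee_rot: [-0.0, 0.193, 0.981, 0.001]
contact_force: [0.1, 0.3, -2.1]
width: 37.9
```

```bash
python3 err.py
```

```text
9.0 pos [ 572.03 -200.95  125.38] rotfix deg [-0.08 -0.04 -0.12] F [ 0.08  0.3  -2.13] M [ 0.03  0.03 -0.  ] w 37.92
along 605.41 lat 32.16 F along/lat/z [-0.04  0.3  -2.13]
```

Call:
{"fn": "carry_out", "kwargs": {"series": [[-1,-0.0037,0.0017,0,-0.4,-0.9,0],[-1,-0.0037,0.0016,-0.0003,-0.4,-0.9,0],[-1,-0.0037,0.0015,-0.0003,-0.4,-0.9,0],[-1,0,0,0,0,0,0]]}}

```text
time: 9.4
ee_pos: [559.7, -195.8, 124.7]
ee_rot: [0.027, 0.193, 0.981, -0.005]
contact_force: [0.3, 0.2, -2.1]
width: 38.0
```

```bash
python3 err.py 3
```

```text
9.4 pos [ 559.66 -195.75  124.7 ] rotfix deg [ 0.06  0.1  -0.1 ] F [ 0.34  0.23 -2.12] M [0.05 0.09 0.08] w 37.96
along 591.99 lat 32.26 F along/lat/z [ 0.23  0.34 -2.12]
```

Call:
{"fn": "carry_out", "kwargs": {"series": [[-1,-0.0034,0.0015,-0.0005,-0.2,-0.6,0],[-1,-0.0034,0.0015,-0.0005,-0.2,-0.6,0],[-1,-0.0034,0.0015,-0.0005,-0.2,-0.6,0],[-1,0,0,0,0,0,0]]}}

```text
time: 9.8
ee_pos: [548.6, -190.8, 123.3]
ee_rot: [0.045, 0.193, 0.98, -0.008]
contact_force: [0.5, -0.1, -1.7]
width: 37.7
```

```bash
python3 err.py 5
```

```text
9.8 pos [ 548.58 -190.84  123.28] rotfix deg [-0.06  0.22 -0.11] F [ 0.47 -0.11 -1.72] M [ 0.05  0.18 -0.02] w 37.75
along 579.88 lat 32.58 F along/lat/z [ 0.47  0.07 -1.72]
```

Call:
{"fn": "carry_out", "kwargs": {"series": [[-1,-0.0037,0.0014,-0.0005,0,-0.2,0],[-1,-0.0037,0.0014,-0.0005,0,0,0],[-1,-0.0037,0.0014,-0.0005,0,0,0],[-1,0,0,0,0,0,0]]}}

```text
time: 10.2
ee_pos: [536.6, -186.4, 121.8]
ee_rot: [0.047, 0.193, 0.98, -0.007]
contact_force: [-0.2, -0.6, -2.7]
width: 38.1
```

```bash
python3 err.py 5
```

```text
10.2 pos [ 536.63 -186.37  121.76] rotfix deg [-0.05  0.45 -0.11] F [-0.23 -0.6  -2.73] M [-0.02  0.12 -0.02] w 38.13
along 567.12 lat 32.15 F along/lat/z [ 0.02 -0.65 -2.73]
```

Call:
{"fn": "carry_out", "kwargs": {"series": [[-1,-0.0037,0.0016,-0.0005,0,0.3,0],[-1,-0.0037,0.0016,-0.0004,0,0,0],[-1,-0.0037,0.0015,-0.0004,0,0,0],[-1,0,0,0,0,0,0]]}}

```text
time: 10.6
ee_pos: [524.7, -181.4, 120.3]
ee_rot: [0.044, 0.193, 0.98, -0.008]
contact_force: [-0.1, -0.1, -2.0]
width: 37.6
```

```bash
python3 err.py 5
```

```text
10.6 pos [ 524.72 -181.37  120.29] rotfix deg [-0.04  0.11 -0.1 ] F [-0.11 -0.09 -2.04] M [ 0.07  0.1  -0.01] w 37.62
along 554.21 lat 32.25 F along/lat/z [-0.06 -0.13 -2.04]
```

Call:
{"fn": "carry_out", "kwargs": {"series": [[-1,-0.0037,0.0016,-0.0004,0,0,0],[-1,-0.0037,0.0016,-0.0004,0,0,0],[-1,-0.0037,0.0015,-0.0004,0,0,0],[-1,0,0,0,0,0,0]]}}

```text
time: 11.0
ee_pos: [512.6, -176.2, 119.0]
ee_rot: [0.044, 0.193, 0.98, -0.008]
contact_force: [-0.0, 0.2, -2.4]
width: 38.0
```

```bash
python3 err.py 5
```

```text
11.0 pos [ 512.59 -176.23  119.02] rotfix deg [-0.04  0.12 -0.1 ] F [-0.02  0.17 -2.41] M [ 0.08  0.13 -0.02] w 38.0
along 541.04 lat 32.37 F along/lat/z [-0.08  0.15 -2.41]
```

Call:
{"fn": "carry_out", "kwargs": {"series": [[-1,-0.0037,0.0016,-0.0004,0,0,0],[-1,-0.0037,0.0016,-0.0004,0,0,0],[-1,-0.0037,0.0015,-0.0004,0,0,0],[-1,0,0,0,0,0,0]]}}

```text
time: 11.4
ee_pos: [500.5, -171.1, 117.8]
ee_rot: [0.044, 0.193, 0.98, -0.008]
contact_force: [-0.8, -0.2, -2.6]
width: 37.6
```

```bash
python3 err.py 5
```

```text
11.4 pos [ 500.51 -171.12  117.79] rotfix deg [-0.05  0.13 -0.1 ] F [-0.79 -0.24 -2.59] M [0.02 0.12 0.  ] w 37.63
along 527.92 lat 32.49 F along/lat/z [-0.64 -0.52 -2.59]
```

Call:
{"fn": "carry_out", "kwargs": {"series": [[-1,-0.0037,0.0016,-0.0004,0,0,0],[-1,-0.0037,0.0016,-0.0004,0,0,0],[-1,-0.0037,0.0015,-0.0004,0,0,0],[-1,0,0,0,0,0,0]]}}

```text
time: 11.8
ee_pos: [488.4, -166.0, 116.5]
ee_rot: [0.044, 0.193, 0.98, -0.008]
contact_force: [0.1, 0.0, -1.9]
width: 37.7
```

```bash
python3 err.py 5
```

```text
11.8 pos [ 488.4  -166.04  116.53] rotfix deg [-0.05  0.13 -0.09] F [ 0.1   0.04 -1.9 ] M [ 0.    0.12 -0.04] w 37.71
along 514.79 lat 32.58 F along/lat/z [ 0.07  0.08 -1.9 ]
```

Call:
{"fn": "carry_out", "kwargs": {"series": [[-1,-0.0037,0.0015,-0.0004,0,0,0],[-1,-0.0037,0.0015,-0.0004,0,0,0],[-1,-0.0037,0.0015,-0.0004,0,0,0],[-1,-0.0037,0.0015,-0.0004,0,0,0],[-1,-0.0037,0.0015,-0.0002,0,0,0],[-1,-0.0037,0.0015,0,0,0,0],[-1,-0.0037,0.0015,0,0,0,0],[-1,-0.0037,0.0015,0,0,0,0],[-1,0,0,0,0,0,0]]}}

```text
time: 12.7
ee_pos: [456.0, -153.0, 114.7]
ee_rot: [0.044, 0.193, 0.98, -0.008]
contact_force: [0.2, 0.3, -2.4]
width: 37.9
```

```bash
python3 err.py 0; python3 - <<'E'
from h import *
t=capture('top');s=capture('scene');w=capture('wrist')
A=cv2.resize(t[120:240,140:380],(800,400)) 
B=cv2.resize(np.hstack([s[200:320,190:320],cv2.resize(w,(160,120))]),(800,330),interpolation=cv2.INTER_CUBIC)
cv2.imwrite('pics/off.png',cv2.resize(B,(800,340)))
cv2.imwrite('pics/top5.png',t)
# pan
for n in('top',):
    hsv=cv2.cvtColor(t,cv2.COLOR_BGR2GRAY)
t0=cv2.imread('pics/top0.png');g=cv2.GaussianBlur(cv2.cvtColor(t0,cv2.COLOR_BGR2GRAY),(3,3),0)
print(cv2.HoughCircles(cv2.resize(g[165:255,125:225],None,fx=4,fy=4,interpolation=cv2.INTER_CUBIC),cv2.HOUGH_GRADIENT,1,200,param1=100,param2=25,minRadius=80,maxRadius=115))
E
```

```text
12.7 pos [ 456.04 -152.95  114.66] rotfix deg [ 1.84  4.78 -0.08] F [ 0.22  0.29 -2.43] M [ 0.02  0.09 -0.01] w 37.94
along 479.88 lat 32.35 F along/lat/z [ 0.09  0.35 -2.43]
None
```

View pics/off.png

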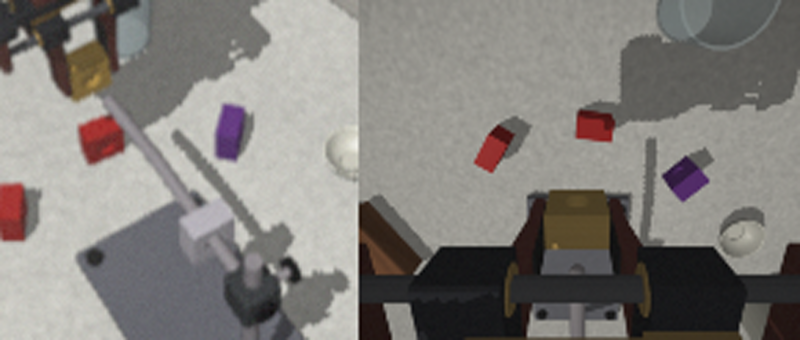

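The brass block hangs in the gripper clear of the rod's end, with grey still on the rod. Untilt, lift, and go over towards the balance.

Call:
{"fn": "carry_out", "kwargs": {"series": [[-1,0,0,0.02,0.6,1.6,0],[-1,0,0,0.02,0.6,1.6,0],[-1,0,0,0.02,0.6,1.6,0],[-1,0.006,0.02,0.01,0,0,0],[-1,0.012,0.04,0,0,0,0],[-1,0.012,0.04,0,0,0,0],[-1,0.012,0.04,0,0,0,0],[-1,0.012,0.04,0,0,0,0],[-1,0.012,0.04,0,0,0,0],[-1,0.012,0.04,0,0,0,0],[-1,0.006,0.02,0,0,0,0],[-1,0,0,0,0,0,0]]}}

```text
time: 14.05
ee_pos: [544.3, 136.6, 188.1]
ee_rot: [0.001, 0.196, 0.981, -0.001]
contact_force: [0.1, 0.1, -2.4]
width: 37.5
```

```bash
python3 err.py 0; python3 - <<'E'
from h import *
s=env.observe();w=capture('wrist');cv2.imwrite('pics/w6.png',w)
t0=cv2.imread('pics/top0.png');sc=cv2.imread('pics/scene0.png')
def pan(im,roi,n):
    x0,y0,x1,y1=roi;h=cv2.cvtColor(im,cv2.COLOR_BGR2GRAY)[y0:y1,x0:x1]
    th,b=cv2.threshold(h,0,255,cv2.THRESH_BINARY_INV+cv2.THRESH_OTSU)
    cs=[c for c in cv2.findContours(b,cv2.RETR_LIST,cv2.CHAIN_APPROX_NONE)[0] if len(c)>20]
    for c in sorted(cs,key=cv2.contourArea)[-3:]:
        e=cv2.fitEllipse(c);p=np.array(e[0])+[x0,y0];print(n,th,p,e[1],cv2.contourArea(c));print(onz(n,[p],80)[0].round(1))
pan(t0,(143,178,207,243),'top');pan(sc,(312,152,372,205),'scene')
E
```

```text
14.05 pos [544.25 136.64 188.09] rotfix deg [0.08 0.05 0.23] F [ 0.08  0.13 -2.38] M [-0.04 -0.    0.02] w 37.51
along 451.1 lat 333.69 F along/lat/z [ 0.02  0.15 -2.38]
top 134.0 [143.57724047 182.19885445] (1.8412106037139893, 11.24538803100586) 7.0
[653.7 316.5  80. ]
top 134.0 [172.75514984 209.76021004] (50.96773147583008, 54.04160690307617) 2161.5
[572.8 242.   80. ]
scene 147.0 [366.85936737 200.50046539] (7.45115327835083, 14.337455749511719) 60.5
[689.  189.9  80. ]
scene 147.0 [317.8535881  199.64794922] (8.060968399047852, 20.12786865234375) 96.5
[575.2 115.7  80. ]
scene 147.0 [340.96441841 177.49543762] (35.138118743896484, 47.29307556152344) 1302.0
[586.8 227.2  80. ]
```

View pics/w6.png

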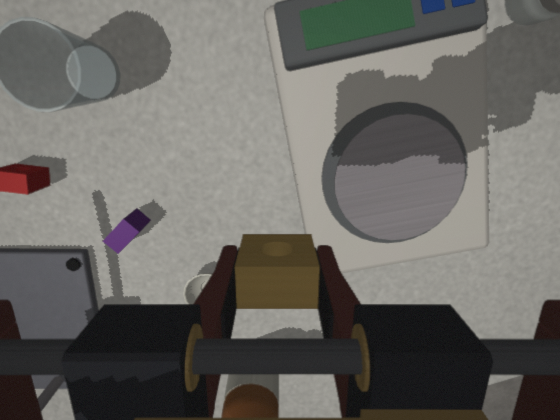

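The wrist view shows the pan's top face as a circle centred about (401,177), radius ~66 px, with the block held at (277,275).

```bash
python3 - <<'E'
from h import *
s=env.observe()
print(onz('wrist',[[401,177],[335,177],[467,177],[401,113],[401,241]],80,s).round(1))
T=R.from_quat(np.roll(s['ee_rot'],-1)).as_matrix()
# block's top-face centre, px (277,285), ray at height TCP+44+19
print('block top',onz('wrist',[[277,285]],s['ee_pos'][2]+63,s).round(1),s['ee_pos'])
E
```

```text
[[576.5 244.4  80. ]
 [552.9 188.1  80. ]
 [600.  300.5  80. ]
 [521.2 260.5  80. ]
 [638.7 226.1  80. ]]
block top [[542.  134.5 251.1]] [543.93421945 134.94963137 188.10050827]
```

Call:
{"fn": "carry_out", "kwargs": {"series": [[-1,0.008,0.027,0,0,0,0],[-1,0.008,0.027,0,0,0,0],[-1,0.008,0.027,0,0,0,0],[-1,0.007,0.026,0,0,0,0],[-1,0,0,0,0,0,0],[-1,0,0,-0.02,0,0,0],[-1,0,0,-0.02,0,0,0],[-1,0,0,-0.02,0,0,0],[-1,0,0,-0.02,0,0,0],[-1,0,0,0,0,0,0],[-1,0,0,0,0,0,0]]}}

```text
time: 15.2
ee_pos: [578.8, 218.0, 108.5]
ee_rot: [0.003, 0.211, 0.978, -0.005]
contact_force: [0.6, -0.5, -1.0]
width: 37.8
```

```bash
python3 err.py 0
```

```text
15.2 pos [578.84 218.   108.54] rotfix deg [0.66 0.19 1.92] F [ 0.62 -0.5  -0.96] M [-0.03  0.02  0.02] w 37.8
along 452.08 lat 422.08 F along/lat/z [ 0.76 -0.22 -0.96]
```

Call:
{"fn": "carry_out", "kwargs": {"series": [[-1,-0.002,0.012,0,0.6,0.2,0],[-1,-0.002,0.012,0,0,0,0],[-1,0,0,0,0,0,0],[-1,0,0,-0.012,0,0,0],[-1,0,0,-0.012,0,0,0],[-1,0,0,-0.012,0,0,0],[-1,0,0,0,0,0,0]]}}

```text
time: 15.9
ee_pos: [575.8, 244.0, 73.0]
ee_rot: [0.001, 0.211, 0.978, 0.001]
contact_force: [-0.1, -0.3, -2.8]
width: 37.9
```

```bash
python3 err.py 0
```

```text
15.9 pos [575.78 244.04  73.02] rotfix deg [-0.13  0.18  1.91] F [-0.1  -0.33 -2.83] M [-0.08  0.01 -0.02] w 37.86
along 439.32 lat 444.99 F along/lat/z [ 0.03 -0.34 -2.83]
```

Call:
{"fn": "carry_out", "kwargs": {"series": [[-1,0,0,-0.005,0,0,0],[-1,0,0,-0.004,0,0,0],[-1,0,0,-0.003,0,0,0],[-1,0,0,0,0,0,0]]}}

```text
time: 16.3
ee_pos: [575.8, 243.0, 59.2]
ee_rot: [0.001, 0.211, 0.977, 0.001]
contact_force: [0.3, -0.1, -1.9]
width: 37.9
```

Call:
{"fn": "carry_out", "kwargs": {"series": [[-1,0,0,-0.002,0,0,0],[-1,0,0,-0.002,0,0,0],[-1,0,0,0,0,0,0]]}}

```text
time: 16.6
ee_pos: [576.2, 243.1, 55.5]
ee_rot: [0.001, 0.211, 0.977, 0.001]
contact_force: [-1.1, -0.8, -2.4]
width: 37.8
```

Call:
{"fn": "carry_out", "kwargs": {"series": [[-1,0,0,-0.001,0,0,0],[-1,0,0,-0.001,0,0,0],[-1,0,0,0,0,0,0]]}}

```text
time: 16.9
ee_pos: [576.5, 243.2, 53.9]
ee_rot: [0.002, 0.211, 0.977, 0.001]
contact_force: [-1.3, 0.3, -0.6]
width: 37.8
```

Call:
{"fn": "carry_out", "kwargs": {"series": [[-1,0,0,-0.001,0,0,0],[-1,0,0,0,0,0,0]]}}

```text
time: 17.1
ee_pos: [576.5, 243.2, 53.3]
ee_rot: [0.002, 0.211, 0.977, 0.002]
contact_force: [-1.3, -1.0, 1.2]
width: 37.8
```

```bash
python3 err.py 0
```

```text
17.1 pos [576.52 243.21  53.28] rotfix deg [-0.13  0.21  1.99] F [-1.27 -0.99  1.25] M [-0.17  0.34  0.02] w 37.79
along 440.33 lat 444.5 F along/lat/z [-0.8  -1.4   1.25]
```

The block is seated: the force went from -2.3 to +1.2 N. Release slowly and rise.

Call:
{"fn": "carry_out", "kwargs": {"series": [[-0.12,0,0,0,0,0,0],[-0.08,0,0,0,0,0,0],[0,0,0,0,0,0,0],[0.2,0,0,0,0,0,0],[0.3,0,0,0,0,0,0],[0.3,0,0,0,0,0,0],[0.3,0,0,0,0,0,0]]}}

```text
time: 17.8
ee_pos: [577.6, 243.7, 53.8]
ee_rot: [0.003, 0.211, 0.977, 0.002]
contact_force: [-0.7, 0.6, 0.8]
width: 56.9
```

```bash
python3 err.py 0
```

```text
17.8 pos [577.56 243.73  53.84] rotfix deg [-0.19  0.34  1.98] F [-0.68  0.56  0.82] M [0.01 0.05 0.02] w 56.91
along 441.1 lat 445.38 F along/lat/z [-0.84  0.26  0.82]
```

Call:
{"fn": "carry_out", "kwargs": {"series": [[0.3,0,0,0.005,0,0,0],[0.3,0,0,0.01,0,0,0],[0.3,0,0,0.02,0,0,0],[0.3,0,0,0.03,0,0,0],[0.3,0,0,0.04,0,0,0],[0.3,0,0,0.04,0,0,0],[0.3,0,0,0.02,0,0,0],[0.3,0,0,0,0,0,0],[0.3,0,0,0,0,0,0]]}}

```text
time: 18.7
ee_pos: [576.6, 242.1, 230.1]
ee_rot: [0.003, 0.212, 0.977, 0.003]
contact_force: [-0.2, 1.1, -0.7]
width: 56.7
```

```bash
python3 err.py 0; python3 - <<'E'
from h import *
s=env.observe();w=capture('wrist');t=capture('top')
c=mask(w,(14,90,60),(32,255,255),(150,60,420,300));print(cv2.minAreaRect(c),onz('wrist',[cv2.minAreaRect(c)[0]],105,s).round(1))
cv2.imwrite('pics/end.png',np.hstack([cv2.resize(w,(400,300)),cv2.resize(t[120:270,110:400],(400,300))]))
E
```

```text
18.7 pos [576.65 242.07 230.07] rotfix deg [-0.22  0.43  2.07] F [-0.25  1.06 -0.74] M [-0.01  0.02  0.01] w 56.73
along 440.88 lat 443.49 F along/lat/z [-0.63  0.88 -0.74]
((277.0, 182.5), (29.0, 40.0), 90.0) [[574.5 242.8 105. ]]
```

View pics/end.png

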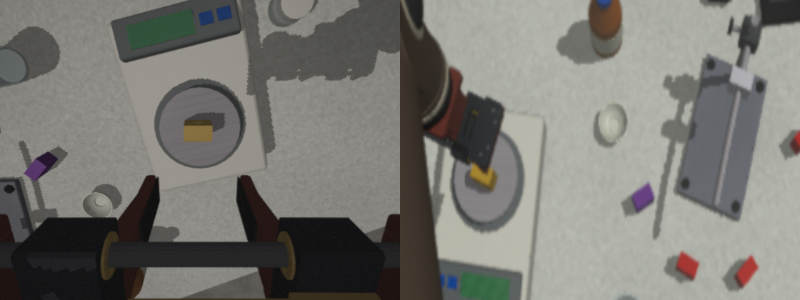

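The block rests flat at the pan's centre, the fingers are clear, and the grey block is still on the rod. Hand in.

```bash
python3 -c "from workcell import job_done;print(job_done())"
```

```text
the job is handed in; nothing more can be done
None
```

The brass block is off the rod and resting flat on the balance pan. I handed the job in at about 19 s; no verdict is reported.

**What I did:** I gripped the block by its side flats, lifted it about 2.3 mm to centre the bore, and slid it along the rod. The cameras showed the bend goes down, so I lowered and tilted the block about 5° to follow it. Once it was clear of the free end I levelled it, carried it over and set it down in 1 mm steps.

**Last checks:**
- **Sliding:** the tool force stayed near the block's own weight (1.7–2.7 N), so there was no sign of it straining against the rod.
- **Set-down:** the load on the pan at release was about 3.5 N, well under the 15 N limit.
- **Final position:** the block measures (574.5, 242.8) mm against a pan centre of about (575, 243). The fingers are open and well above it, and the grey block still hangs on the rod; I checked it by eye and did not measure its shift.

**What disagreed:**
- **Finger length:** the first closing missed. The fingers shut in the air above the block with no contact, because the visible tips sit about 38 mm behind the reported TCP. I reopened, went 33 mm lower and gripped it properly.
- **Pan centre:** the scene-camera estimate was about 20 mm off the top and wrist views, probably because it took in shadow. I used the other two.
- **First bend estimate:** my first reading of the top picture suggested a sideways bend. The wrist view and triangulation corrected it.

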